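# Nest the flipped channel over the pair in the tray

## Task

Pack the tested aluminium offcuts so that they nest: take the deep channel that lies on the bench with its legs pointing down, and set it as it is over the two shallow, open-upward channels in the tray, straddling the middle walls where the two meet, so that one of its legs stands on the floor of each trough. It should end up parallel to the shallow channels and centred on the pair both ways; lower it in rather than dropping it. Leave the other deep channel (legs up) and the angle piece where they lie.

Things in the scene. Friction and masses are not known exactly. Their poses are not given: they have to be found in the camera images.
- channel_legs_down: The piece to move: loose bare-aluminium U channel lying legs down on the bench (flat web on top), 80 long (its x) x 50 wide (its y) x 48 high, walls 3 mm, about 100 g, ends open. Origin at the centre of its underside, level with the feet of its legs; z up, flat top 48 mm above the origin. A half turn about z makes no difference.
- tray: Fixed plywood board 122 (its x) x 140 (its y) x 10 mm, carrying two bare-aluminium shallow U channels side by side, open upward, along its x: each 98 long x 60 wide x 25 high, walls 3 mm, centre lines at y = +-30 mm; their middle walls meet at y = 0 (6.5 mm together). 6 mm cleats beyond the ends. Origin: centre of the board's underside, z up; trough floors at z = 13 mm, wall tops at z = 35 mm.
- channel_legs_up: Leave alone: a loose deep channel of the same size (80 x 50 x 48 mm, walls 3 mm) lying the other way, legs up, open on top. Origin at the centre of its underside, x along its length, z up.
- angle: Leave alone: a loose aluminium angle (L section), 80 long (its x), legs 40 mm, 3 mm thick; one leg flat on the bench, the other upright along its +y edge. Origin at the centre of the flat leg's underside, z up. (Left of all these, beyond y = +0.1 m and about 0.4 m ahead, a tall fixed machine stands on the bench: keep the arm clear of it.)
Things that resemble listed ones, but are neither listed nor needed, are in the scene too. What is shaped like the channel_legs_down but pink is not meant.

How it is judged:
By the outcome, as a careful person would: the job done as asked, in the order asked, and still so for the second after the job is handed in, with the robot touching nothing.
It also fails if it takes over 42 s, if anything falls off the work surface, if the arm or the gripper's body presses on something with over 40 N, if the wrist force passes 120 N, or if a joint passes its speed limit or range.

## Robot

A 6-joint arm with a two-finger parallel gripper is mounted at the origin on a cart in front of the work surface, level with it; the furniture and walls round the work are solid. World frame = base frame: x ahead of the robot, y to its left, z up, the work surface at z = 0. Lengths are in m, angles in rad, forces in N, time in s.
With the tool pointing down it reaches from about 0.3 to 0.775 m from the base axis. Payload 14.6 kg.
Tool frame: the origin (TCP) lies midway between the tips of the shut fingers; the grasp point (between the pads) lies 19 mm behind it; z points along the fingers, y is the direction in which the jaws open and shut (so a half turn about z gives the same grasp; the last joint's range is limited). The gripper opens to 85 mm and grips with 20 to 120 N. Pads are 22 mm wide; open, the fingers measure 114 mm over their backs; the gripper's body (76 mm by 85 mm) begins 54 mm behind the grasp point. The pads swing forward as they close: fully open they stand 13 mm farther back than shut.
Start: joints at [-1.22, 0.3, 1.521, -0, 1.321, -0.067], TCP at [0.223, -0.503, 0.231] pointing down, gripper open.
Joint ranges: [-3.03, 3.03], [-0.79, 2.21], [0.23, 2.52], [-1.04, 4.18], [0, 3.07], [-2.55, 2.55]. Speed limits (rad/s): [2.22, 2.22, 2.57, 3.14, 3.14, 3.14].

## Interface

Orientations are given as a rotation vector (axis times angle).
In Python, from station import robot gives the robot as it stands.
- The arm moves only by the tool servo_tool, never from a script. Its argument "plan" is a list of rows, each an object with "fingers": the closure in counts, from 0 (fully open) to 255 (shut); "xyz": the shift along the tool's x, y, z in mm, a list of three; "delta_rot": the turn, a rotation vector about the tool's x, y, z in degrees, a list of three. In form: [{"fingers": fingers, "xyz": [x, y, z], "delta_rot": [rx, ry, rz]}, ...]. A call has 1 to 20 rows; each row is the pose to reach, as a shift and turn from the pose commanded when the call began, along the tool's axes at that moment; what a row does not reach only later rows make up. A row lasts 1/12 s, in which the tool goes at most 41.7 mm and 7.16 degrees, less where a joint would pass 70% of its speed; a pose out of reach is approached as far as the arm can. A call with a gripper value outside its range is refused whole. The fingers move at their own pace and stop on an object; the grip force is fixed at half the most. Time passes only in rows, so rows that repeat a pose let the fingers close. It gives the time, the measured TCP pose, the force and the opening at its end, in the units of the state.
- robot.get_state(): the state, without advancing time (a new reading comes with each control period).
- robot.snapshot(name): name is "scene" or "top" or "wrist"; returns the picture (480x640x3 uint8, blue, green, red); there is no depth.
- robot.camera_info(name): a dict with "vfov" (degrees; the focal length in pixels is half the picture's height over the tangent of half this angle, whatever the lens; pixels are square), "cx", "cy" (the principal point, pixels), "k1" (the pictures are not rectified: a ray, as slopes to the right and down, at radius r is drawn at 1 + k1 r^2 times it, then the intrinsics apply), "R" (3x3) and "t" (3): a world point X has camera coordinates R X + t. Camera axes: x right, y down, z forward; pixel columns grow to the right and rows downward; lengths in m; the calibration is good to about 2 mm. A picture is of the moment at which its call begins: read the wrist's pose just before it. camera_info takes no time and is no camera call; for the wrist camera it gives the pose at the moment of the call.
- robot.hand_in(): hands the job in, once; it reports no verdict.
The state is a dict: "clock": time; "joint_pos": joint angles; "qvel": joint speeds; "joint_efforts": joint torques, N m; "ee_pos": TCP position; "orientation": TCP orientation; "wrist_force": force on the tool from outside, world axes, zero at the start; "torque": the same for the moment, N m; "gripper_width": finger opening in m.
Only numpy, scipy, OpenCV 4.12 (cv2) and the standard library are available. Lean on these libraries where they do the work, as an engineer would, in place of code of your own. Each camera call takes 0.05 s, during which the arm holds its last target.

## Working session

There is one attempt and no reset: what is moved stays moved. The work goes in short steps, Python scripts to look and compute and a tool call to move; the robot and the scene stay as the last step left them, time stands still between calls to the robot, and variables do not carry over. Pictures are saved under pics/ and viewed, and the job is handed in when it is done.

Besides the shell and the picture viewer there is one more tool, called after "Request:" in YAML: its name, and indented under it one key for each argument. servo_tool: Moves the arm, as the interface text tells. Its arguments: {"type":"object","properties":{"plan":{"type":"array","items":{"type":"object","properties":{"fingers":{"type":"number"},"xyz":{"type":"array","items":{"type":"number"}},"delta_rot":{"type":"array","items":{"type":"number"}}}}}},"required":["plan"]}

```bash
mkdir -p pics; ls; python3 - <<'E'
from station import robot
import cv2
s=robot.get_state()
for k,v in s.items(): print(k,v)
for n in ("scene","top"):
    cv2.imwrite(f"pics/{n}0.png",robot.snapshot(n)); i=robot.camera_info(n); print(n,i)
print(robot.camera_info("wrist"))
E
```

```text
pics
clock 0.0
joint_pos [-1.21962425e+00  3.00510242e-01  1.52158310e+00 -1.42651342e-05
  1.32066615e+00 -6.66282638e-02]
qvel [-0.00024666 -0.00111833 -0.0007715   0.00079754 -0.00123318 -0.00050945]
joint_efforts [-3.65837359e-04 -5.43502843e+01 -3.61789691e+01 -1.37969564e-04
  4.03359183e-03  1.74896309e-05]
ee_pos [ 0.22306525 -0.50248753  0.23069898]
orientation [-3.07216397e+00 -6.51282696e-01  2.81269200e-04]
wrist_force [ 0.27164553  0.26028095 -0.08306344]
torque [-0.03521265  0.02023552  0.00884177]
gripper_width 0.08556651404567113
scene {'vfov': 49.941251071623114, 'cx': 318.540080425294, 'cy': 240.09513711473681, 'k1': 0.03317707152733947, 'R': array([[ 0.44106823, -0.89744592, -0.00704586],
       [-0.36467517, -0.17204262, -0.91510292],
       [ 0.82004319,  0.40619228, -0.40315878]]), 't': array([-0.36092401,  0.2307168 ,  0.43850579])}
top {'vfov': 48.86278814672377, 'cx': 323.2603003997119, 'cy': 246.43925738618202, 'k1': 0.0328010051774332, 'R': array([[ 0.01281033, -0.99985861, -0.01089263],
       [-0.99688739, -0.01192326, -0.07793177],
       [ 0.07779088,  0.01185706, -0.99689919]]), 't': array([-0.09694567,  0.57749039,  0.86066899])}
{'vfov': 68.4949981354831, 'cx': 318.87933181415946, 'cy': 242.05531377454753, 'k1': 0.013967892670304858, 'R': array([[ 0.40625996, -0.91375653, -0.00136063],
       [-0.86384951, -0.38455562,  0.3253936 ],
       [-0.29785377, -0.13101901, -0.94557768]]), 't': array([-0.54920183, -0.0428647 ,  0.38155387])}
```

View pics/scene0.png

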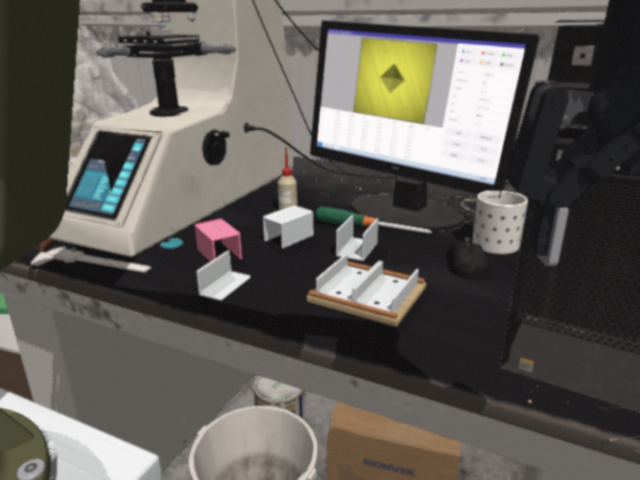

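View pics/top0.png

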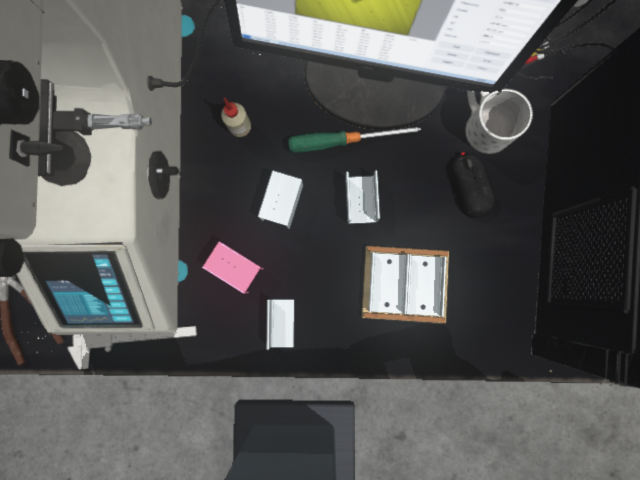

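The scene and top views show four channel- or angle-like pieces, plus the tray at top (406,284):
- **Grey-white piece, top (281,199), scene (289,226):** flat web on top, so this fits the description.
- **Channel, top (363,196):** open upward, so it is the legs-up one to leave.
- **Angle, top (281,323):** leave.
- **Pink, top (233,267):** excluded by colour.

Next I'll confirm the first one in an enlarged crop and measure it.

```bash
cat > h.py <<'E'
import numpy as np, cv2
def K(i):
    f=240/np.tan(np.radians(i['vfov'])/2); return f
def ray(i,uv):
    uv=np.atleast_2d(np.float64(uv)); f=K(i)
    d=(uv-[i['cx'],i['cy']])/f
    p=d.copy()
    for _ in range(20): p=d/(1+i['k1']*(p**2).sum(1,keepdims=True))
    R=np.array(i['R']); C=-R.T@np.array(i['t'])
    return C,np.c_[p,np.ones(len(p))]@R
def plane(i,uv,z):
    C,D=ray(i,uv); return C+D*((z-C[2])/D[:,2])[:,None]
def proj(i,X):
    X=np.atleast_2d(X)@np.array(i['R']).T+np.array(i['t']); p=X[:,:2]/X[:,2:]
    return p*(1+i['k1']*(p**2).sum(1,keepdims=True))*K(i)+[i['cx'],i['cy']]
E
python3 - <<'E'
from station import robot
import cv2,numpy as np
t=cv2.imread("pics/top0.png"); s=cv2.imread("pics/scene0.png")
a=cv2.resize(t[155:245,235:395],None,fx=5,fy=5,interpolation=2)[:, :800]
cv2.imwrite("pics/cropA.png",a)
b=cv2.resize(s[190:330,230:430],None,fx=4,fy=4,interpolation=2); cv2.imwrite("pics/cropB.png",b)
c=cv2.resize(t[235:335,350:460],None,fx=6,fy=6,interpolation=2); cv2.imwrite("pics/cropC.png",c)
E
```

```text
(no output)
```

View pics/cropA.png

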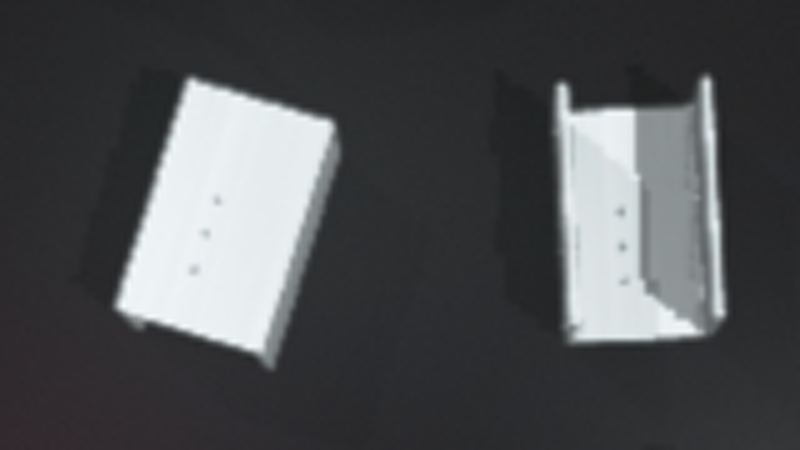

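View pics/cropB.png

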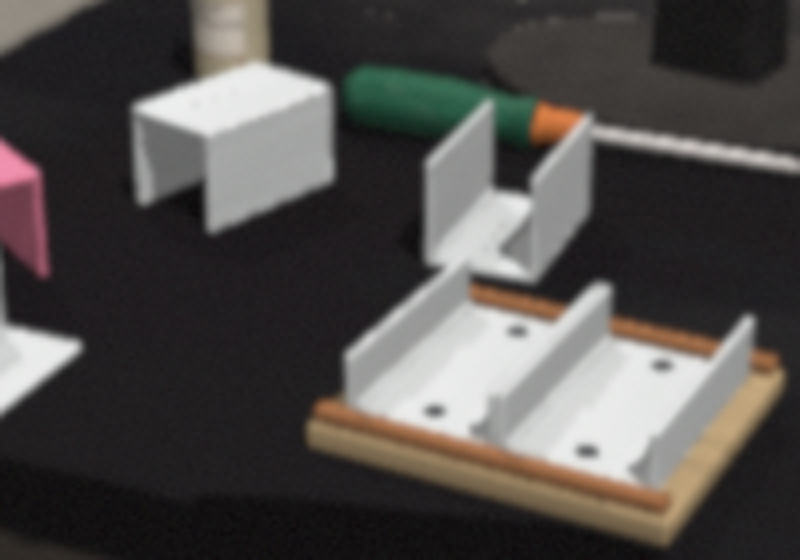

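View pics/cropC.png

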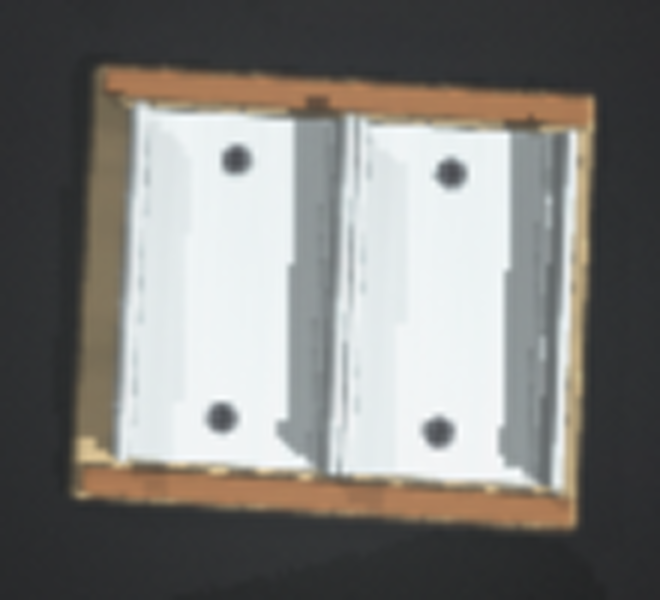

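The crop confirms the target at top (281,199): flat web with three dimples, and both legs seen going down in the scene crop. Its neighbour is open upward. Now I'll get the poses.

```bash
python3 - <<'E'
from station import robot
import cv2,numpy as np
from h import *
it=robot.camera_info("top"); isc=robot.camera_info("scene")
t=cv2.imread("pics/top0.png")
un=lambda p,s,o: (np.float64(p)+.5)/s-.5+o
print("camC",ray(it,[[0,0]])[0])
c=plane(it,un([(190,78),(335,122),(268,352),(115,307)],5,[235,155]),.048)
print("target web corners",c.round(4).tolist(),c.mean(0).round(4))
print([np.linalg.norm(c[i]-c[(i+1)%4]).round(4) for i in range(4)])
print("yaw", np.degrees(np.arctan2(*( (c[0]+c[1]-c[2]-c[3])[[1,0]]))))
# mask
g=t.min(2); m=np.zeros(g.shape,np.uint8); m[160:240,250:310]=(g[160:240,250:310]>185)*255
cs,_=cv2.findContours(m,0,2); k=max(cs,key=cv2.contourArea); r=cv2.minAreaRect(k); print("mask rect",r)
b=plane(it,cv2.boxPoints(r),.048); print(b.mean(0),[np.linalg.norm(b[i]-b[(i+1)%4]).round(4) for i in range(4)])
# scene: web corners crop B
cb=plane(isc,un([(258,63),(333,88),(208,135),(133,107)],4,[230,190]),.048); print("scene web",cb.round(4).tolist(),cb.mean(0).round(4))
# tray holes z=.013
h=plane(it,un([(236,159),(451,173),(438,433),(222,417)],6,[350,235]),.013); print("holes",h.round(4).tolist(),h.mean(0).round(4))
# wall tops z=.035 : left outer edge, right outer edge
w=plane(it,un([(133,105),(579,132),(560,490),(116,460)],6,[350,235]),.035); print("walltops",w.round(4).tolist(),w.mean(0).round(4),[np.linalg.norm(w[i]-w[(i+1)%4]).round(4) for i in range(4)])
hs=plane(isc,un([(517,331),(662,366),(588,451),(433,411)],4,[230,190]),.013); print("scene holes",hs.round(4).tolist(),hs.mean(0).round(4))
for q in (h,w,hs):
  print("yaw x",np.degrees(np.arctan2(*((q[0]+q[1]-q[2]-q[3])[[1,0]]))),"yaw y",np.degrees(np.arctan2(*((q[0]+q[3]-q[1]-q[2])[[1,0]])))-90)
mid=plane(it,un([(353,118),(333,472)],6,[350,235]),.035);print("mid",mid, mid.mean(0))
E
```

```text
camC [ 0.50998259 -0.10025139  0.90194907]
target web corners [[0.701, -0.0054, 0.048], [0.687, -0.0532, 0.048], [0.6109, -0.0326, 0.048], [0.6251, 0.0176, 0.048]] [ 0.656  -0.0184  0.048 ]
[np.float64(0.0498), np.float64(0.0788), np.float64(0.0521), np.float64(0.0793)]
yaw -16.005778909139757
mask rect ((279.56561279296875, 197.89967346191406), (30.199785232543945, 48.214271545410156), 17.241458892822266)
[ 0.65542043 -0.01771027  0.048     ] [np.float64(0.0794), np.float64(0.0497), np.float64(0.0792), np.float64(0.0494)]
scene web [[0.6982, -0.0072, 0.048], [0.6832, -0.0551, 0.048], [0.6076, -0.0317, 0.048], [0.6227, 0.0161, 0.048]] [ 0.6529 -0.0195  0.048 ]
holes [[0.556, -0.2004, 0.013], [0.5528, -0.2603, 0.013], [0.4805, -0.2565, 0.013], [0.4841, -0.1967, 0.013]] [ 0.5183 -0.2285  0.013 ]
walltops [[0.5693, -0.1697, 0.035], [0.5634, -0.2912, 0.035], [0.4664, -0.2854, 0.035], [0.4727, -0.1656, 0.035]] [ 0.5179 -0.228   0.035 ] [np.float64(0.1216), np.float64(0.0971), np.float64(0.12), np.float64(0.0967)]
scene holes [[0.5555, -0.1997, 0.013], [0.5524, -0.2599, 0.013], [0.4814, -0.2565, 0.013], [0.4838, -0.1959, 0.013]] [ 0.5183 -0.228   0.013 ]
yaw x -2.9828010317927083 yaw y -3.214743005754613
yaw x -2.903835861770098 yaw y -2.8964051927650445
yaw x -2.8943057570090778 yaw y -2.6175507847759434
mid [[ 0.56645642 -0.22975145  0.035     ]
 [ 0.47032335 -0.22430879  0.035     ]] [ 0.51838988 -0.22703012  0.035     ]
```

```bash
cat >> h.py <<'E'
from scipy.spatial.transform import Rotation as Ro
def tgt_R(yaw): # tool x along world yaw deg, z down
    a=np.radians(yaw); x=np.array([np.cos(a),np.sin(a),0]); z=np.array([0,0,-1.]); return np.c_[x,np.cross(z,x),z]
def delta(s,p,yaw):
    R0=Ro.from_rotvec(s['orientation']).as_matrix()
    d=R0.T@(np.array(p)-s['ee_pos'])*1000
    r=Ro.from_matrix(R0.T@tgt_R(yaw)).as_rotvec(degrees=True)
    return d.round(1),r.round(2)
E
python3 - <<'E'
from station import robot
from h import *
it=robot.camera_info("top");s=robot.get_state()
b=plane(it,cv2.boxPoints(((279.566,197.90),(30.2,48.21),17.24)),.048)
for i in range(4): print(np.degrees(np.arctan2(*((b[(i+1)%4]-b[i])[[1,0]]))))
print(Ro.from_rotvec(s['orientation']).as_matrix().round(3))
print(delta(s,[.64,-.018,.19],-16.5), delta(s,[.655,-.0185,.15],-16.5))
E
```

```text
-15.941075453626967
-106.76686426025029
163.83762537832544
73.3740555709742
[[ 0.914  0.406 -0.   ]
 [ 0.406 -0.914  0.001]
 [ 0.    -0.001 -1.   ]]
(array([ 577.6, -273.6,   41.1]), array([-6.000e-02,  2.000e-02,  4.044e+01])) (array([ 591.1, -267. ,   81.1]), array([-6.000e-02,  2.000e-02,  4.044e+01]))
```

Request:
servo_tool:
  plan:
    - {"fingers": 0, "xyz": [36, -17, 3], "delta_rot": [0, 0, 3]}
    - {"fingers": 0, "xyz": [72, -34, 6], "delta_rot": [0, 0, 6]}
    - {"fingers": 0, "xyz": [108, -50, 8], "delta_rot": [0, 0, 9]}
    - {"fingers": 0, "xyz": [144, -67, 10], "delta_rot": [0, 0, 12]}
    - {"fingers": 0, "xyz": [180, -84, 12], "delta_rot": [0, 0, 15]}
    - {"fingers": 0, "xyz": [216, -101, 14], "delta_rot": [0, 0, 18]}
    - {"fingers": 0, "xyz": [252, -118, 16], "delta_rot": [0, 0, 21]}
    - {"fingers": 0, "xyz": [288, -134, 18], "delta_rot": [0, 0, 24]}
    - {"fingers": 0, "xyz": [324, -151, 20], "delta_rot": [0, 0, 27]}
    - {"fingers": 0, "xyz": [360, -168, 22], "delta_rot": [0, 0, 30]}
    - {"fingers": 0, "xyz": [396, -185, 24], "delta_rot": [0, 0, 33]}
    - {"fingers": 0, "xyz": [432, -202, 26], "delta_rot": [0, 0, 36]}
    - {"fingers": 0, "xyz": [468, -218, 28], "delta_rot": [0, 0, 38]}
    - {"fingers": 0, "xyz": [500, -234, 32], "delta_rot": [0, 0, 40]}
    - {"fingers": 0, "xyz": [530, -248, 36], "delta_rot": [0, 0, 40.4]}
    - {"fingers": 0, "xyz": [555, -259, 40], "delta_rot": [0, 0, 40.4]}
    - {"fingers": 0, "xyz": [568, -269, 42], "delta_rot": [0, 0, 40.4]}
    - {"fingers": 0, "xyz": [577, -273, 42], "delta_rot": [0, 0, 40.4]}
    - {"fingers": 0, "xyz": [577, -273, 42], "delta_rot": [0, 0, 40.4]}

```text
clock: 1.68
ee_pos: [0.64, -0.0181, 0.1889]
orientation: [-3.109, 0.448, 0.001]
wrist_force: [0.3, 0.3, 0.3]
gripper_width: 0.0852
```

```bash
python3 - <<'E'
from station import robot
from h import *
s=robot.get_state(); i=robot.camera_info("wrist"); im=robot.snapshot("wrist"); cv2.imwrite("pics/w1.png",im)
np.save("w1.npy",dict(i=i,s=s),allow_pickle=True)
print(s['clock'],s['ee_pos'],s['joint_pos'],s['wrist_force'],ray(i,[[0,0]])[0])
E
```

```text
1.6833 [ 0.64001825 -0.01811081  0.1889089 ] [-8.55159417e-02  5.35869472e-01  1.28938676e+00  8.63171455e-05
  1.31699089e+00  1.77124061e+00] [0.31643684 0.29607016 0.27794574] [ 0.72052499 -0.04159349  0.33206418]
```

View pics/w1.png

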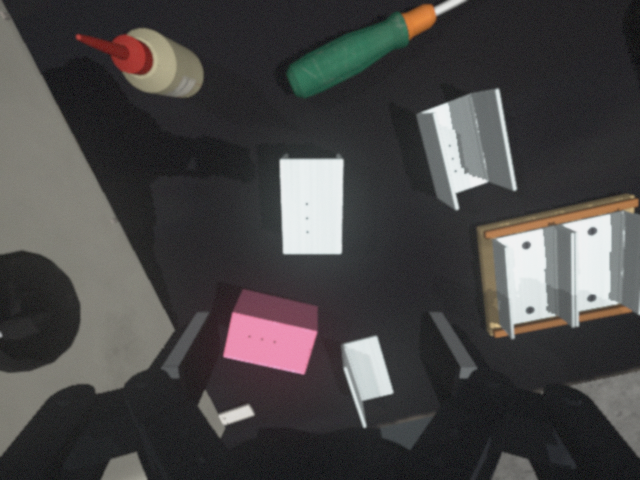

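The wrist view shows the target web as a clean rectangle, about (281–343, 158–254), centred near (312,206). I'll refine the pose from it.

```bash
python3 - <<'E'
from h import *
d=np.load("w1.npy",allow_pickle=True).item(); i=d['i'];s=d['s']
t=cv2.imread("pics/w1.png"); g=t.min(2)
m=np.zeros(g.shape,np.uint8); m[140:270,265:360]=(g[140:270,265:360]>150)*255
cs,_=cv2.findContours(m,0,2); k=max(cs,key=cv2.contourArea); r=cv2.minAreaRect(k); print(r,cv2.contourArea(k))
w=plane(i,k[:,0,:],.048); rr=cv2.minAreaRect(np.float32(w[:,:2]*1000)); print("world rect",rr)
b=cv2.boxPoints(rr); 
for q in range(4): print(np.degrees(np.arctan2(*((b[(q+1)%4]-b[q])[[1,0]]))),np.linalg.norm(b[(q+1)%4]-b[q]))
# tray holes in wrist view
u=[(526,245),(592,231),(592,298),(530,310)]
print("holes",plane(i,u,.013).round(4).tolist(),plane(i,u,.013).mean(0))
E
```

```text
((311.5, 206.0), (94.0, 63.0), 90.0) 5661.5
world rect ((656.574951171875, -16.472488403320312), (50.546024322509766, 79.1895523071289), 73.65701293945312)
-16.342983 79.18957
73.65696 50.546036
163.65701 79.18957
-106.343025 50.546036
holes [[0.5563, -0.1996, 0.013], [0.5532, -0.2598, 0.013], [0.4807, -0.2568, 0.013], [0.484, -0.1964, 0.013]] [ 0.51854029 -0.22817412  0.013     ]
```

```bash
python3 - <<'E'
from station import robot
from h import *
s=robot.get_state(); print(delta(s,[.656,-.0175,.08],-16.3),delta(s,[.656,-.0175,.016],-16.3))
E
```

```text
(array([ 15.3,  -6.4, 109.2]), array([ 0.01,  0.02, -0.14])) (array([ 15.3,  -6.4, 173.2]), array([ 0.01,  0.02, -0.14]))
```

Request:
servo_tool:
  plan:
    - {"fingers": 0, "xyz": [8, -3, 25], "delta_rot": [0, 0, 0]}
    - {"fingers": 0, "xyz": [15.3, -6.4, 55], "delta_rot": [0, 0, 0]}
    - {"fingers": 0, "xyz": [15.3, -6.4, 85], "delta_rot": [0, 0, 0]}
    - {"fingers": 0, "xyz": [15.3, -6.4, 110], "delta_rot": [0, 0, 0]}
    - {"fingers": 0, "xyz": [15.3, -6.4, 130], "delta_rot": [0, 0, 0]}
    - {"fingers": 0, "xyz": [15.3, -6.4, 145], "delta_rot": [0, 0, 0]}
    - {"fingers": 0, "xyz": [15.3, -6.4, 158], "delta_rot": [0, 0, 0]}
    - {"fingers": 0, "xyz": [15.3, -6.4, 168], "delta_rot": [0, 0, 0]}
    - {"fingers": 0, "xyz": [15.3, -6.4, 173], "delta_rot": [0, 0, 0]}
    - {"fingers": 0, "xyz": [15.3, -6.4, 173], "delta_rot": [0, 0, 0]}

```text
clock: 2.57
ee_pos: [0.6558, -0.0177, 0.0157]
orientation: [3.109, -0.451, -0.001]
wrist_force: [0.7, -0.3, 0.2]
gripper_width: 0.0856
```

```bash
python3 - <<'E'
from station import robot
from h import *
s=robot.get_state(); cv2.imwrite("pics/w2.png",robot.snapshot("wrist"))
print(s['clock'],s['ee_pos'],s['wrist_force'],s['gripper_width'])
E
```

```text
2.5667 [ 0.65584982 -0.01771804  0.01570363] [ 0.74666013 -0.29157973  0.1818164 ] 0.08564547696111893
```

View pics/w2.png

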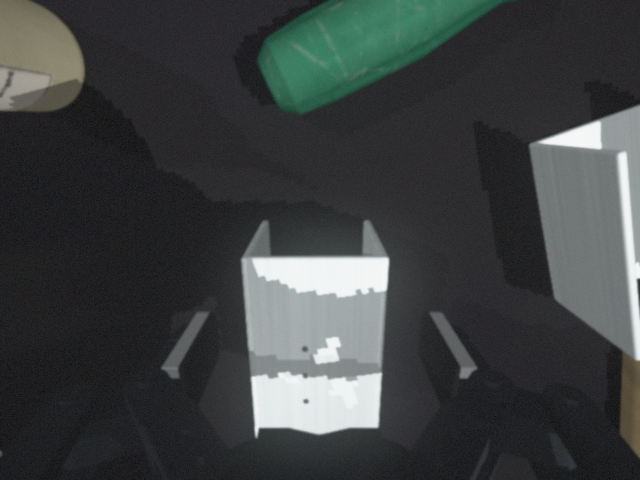

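The channel sits between the open fingers (web at columns 243–388, fingers at 208 and 432), so it is about centred and nothing is touching. I'll close.

Request:
servo_tool:
  plan:
    - {"fingers": 60, "xyz": [0, 0, 0], "delta_rot": [0, 0, 0]}
    - {"fingers": 80, "xyz": [0, 0, 0], "delta_rot": [0, 0, 0]}
    - {"fingers": 90, "xyz": [0, 0, 0], "delta_rot": [0, 0, 0]}
    - {"fingers": 100, "xyz": [0, 0, 0], "delta_rot": [0, 0, 0]}
    - {"fingers": 110, "xyz": [0, 0, 0], "delta_rot": [0, 0, 0]}
    - {"fingers": 130, "xyz": [0, 0, 0], "delta_rot": [0, 0, 0]}
    - {"fingers": 160, "xyz": [0, 0, 0], "delta_rot": [0, 0, 0]}
    - {"fingers": 200, "xyz": [0, 0, 0], "delta_rot": [0, 0, 0]}
    - {"fingers": 255, "xyz": [0, 0, 0], "delta_rot": [0, 0, 0]}
    - {"fingers": 255, "xyz": [0, 0, 0], "delta_rot": [0, 0, 0]}
    - {"fingers": 255, "xyz": [0, 0, 0], "delta_rot": [0, 0, 0]}
    - {"fingers": 255, "xyz": [0, 0, 0], "delta_rot": [0, 0, 0]}

```text
clock: 3.62
ee_pos: [0.6566, -0.0172, 0.017]
orientation: [-3.109, 0.45, -0.002]
wrist_force: [-1.4, 0.5, 5.7]
gripper_width: 0.0491
```

```bash
python3 - <<'E'
from station import robot
from h import *
s=robot.get_state(); print(s['clock'],s['ee_pos'],s['wrist_force'],s['torque'],s['gripper_width'])
E
```

```text
3.6167 [ 0.656569   -0.0172304   0.01700499] [-1.35622282  0.51882154  5.69276272] [-0.0018132   0.25252313  0.02017293] 0.04913014942112892
```

Request:
servo_tool:
  plan:
    - {"fingers": 255, "xyz": [0, 0, -4], "delta_rot": [0, 0, 0]}
    - {"fingers": 255, "xyz": [0, 0, -12], "delta_rot": [0, 0, 0]}
    - {"fingers": 255, "xyz": [0, 0, -25], "delta_rot": [0, 0, 0]}
    - {"fingers": 255, "xyz": [0, 0, -42], "delta_rot": [0, 0, 0]}
    - {"fingers": 255, "xyz": [0, 0, -60], "delta_rot": [0, 0, 0]}
    - {"fingers": 255, "xyz": [0, 0, -78], "delta_rot": [0, 0, 0]}
    - {"fingers": 255, "xyz": [0, 0, -94], "delta_rot": [0, 0, 0]}
    - {"fingers": 255, "xyz": [0, 0, -108], "delta_rot": [0, 0, 0]}
    - {"fingers": 255, "xyz": [0, 0, -116], "delta_rot": [0, 0, 0]}
    - {"fingers": 255, "xyz": [0, 0, -120], "delta_rot": [0, 0, 0]}
    - {"fingers": 255, "xyz": [0, 0, -120], "delta_rot": [0, 0, 0]}
    - {"fingers": 255, "xyz": [0, 0, -120], "delta_rot": [0, 0, 0]}

```text
clock: 4.62
ee_pos: [0.656, -0.0172, 0.1358]
orientation: [3.109, -0.45, -0.001]
wrist_force: [-0.3, -0.7, -1.2]
gripper_width: 0.0491
```

```bash
python3 - <<'E'
from station import robot
from h import *
s=robot.get_state(); i=robot.camera_info("wrist"); cv2.imwrite("pics/w3.png",robot.snapshot("wrist"));np.save("w3.npy",dict(i=i,s=s),allow_pickle=True)
print(s['clock'],s['ee_pos'],s['wrist_force'],s['torque'],s['gripper_width'])
# where web corners should appear if unslipped: centre offset from TCP
R=Ro.from_rotvec(s['orientation']).as_matrix(); print(R.round(4))
cv2.imwrite("pics/s3.png",cv2.resize(robot.snapshot("scene")[100:340,180:500],None,fx=2.5,fy=2.5,interpolation=2))
print(delta(s,[.518,-.228,s['ee_pos'][2]],-2.95))
E
```

```text
4.6167 [ 0.65598421 -0.01720879  0.13579782] [-0.33933205 -0.68121057 -1.24481408] [ 0.02318043 -0.00644559  0.01453357] 0.04913280666790558
[[ 9.590e-01 -2.834e-01 -7.000e-04]
 [-2.834e-01 -9.590e-01  1.000e-04]
 [-7.000e-04  1.000e-04 -1.000e+00]]
(array([-7.260e+01,  2.413e+02,  1.000e-01]), array([  0.  ,   0.04, -13.51]))
```

View pics/w3.png

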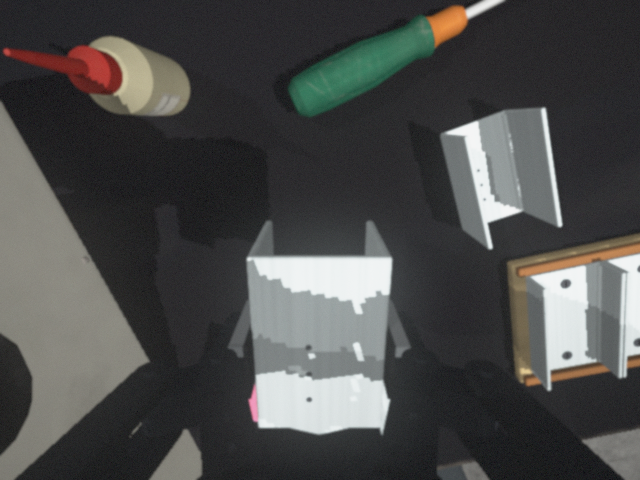

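View pics/s3.png

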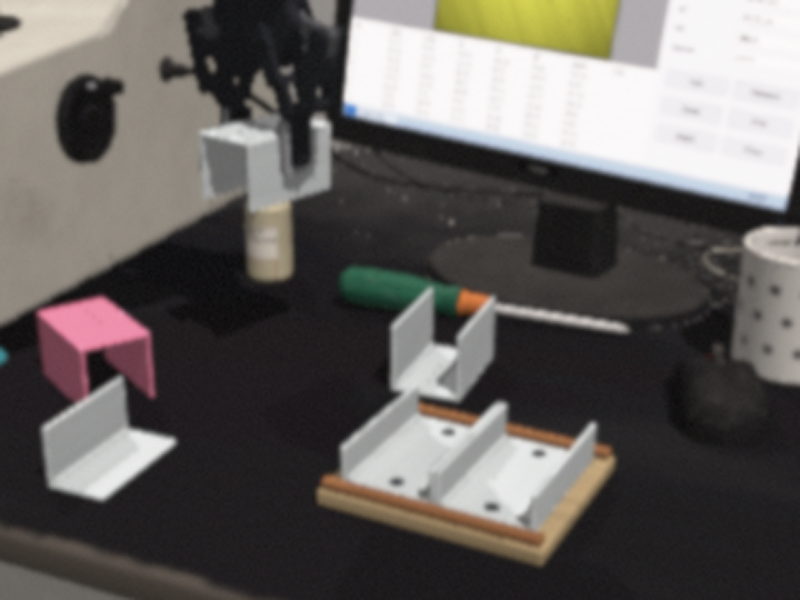

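The channel is held level; its web's far edge is at row 257, columns 247–392. The legs-up channel and the angle have not moved. I'll work out the piece's offset in the tool frame from that edge.

```bash
python3 - <<'E'
from h import *
d=np.load("w3.npy",allow_pickle=True).item(); i=d['i'];s=d['s']
g=cv2.imread("pics/w3.png").min(2).astype(float)
# subpixel top edge rows per column
cols=np.arange(258,384,4); rows=[]
for c in cols:
    p=g[245:270,c]; th=(p[:6].mean()+p[-6:].mean())/2; j=np.argmax(p>th); rows.append(245+j-1+(th-p[j-1])/(p[j]-p[j-1]))
R=Ro.from_rotvec(s['orientation']).as_matrix()
zt=s['ee_pos'][2]+.031
W=plane(i,np.c_[cols,rows],zt); T=(W-s['ee_pos'])@R*1000
pf=np.polyfit(T[:,1],T[:,0],1); print("edge x in tool (mm) at y=0:",pf[1]," slope deg",np.degrees(np.arctan(pf[0])), "rms",np.std(T[:,0]-np.polyval(pf,T[:,1])))
print("corners y", ((plane(i,[[247.5,257],[391.5,257]],zt)-s['ee_pos'])@R*1000).round(1))
E
```

```text
edge x in tool (mm) at y=0: 39.96696878148947  slope deg -0.12981573023249446 rms 0.10509534114109341
corners y [[ 39.7 -24.5 -31. ]
 [ 39.8  24.6 -31. ]]
```

Request:
servo_tool:
  plan:
    - {"fingers": 255, "xyz": [-2, 8, 0], "delta_rot": [0, 0, -0.5]}
    - {"fingers": 255, "xyz": [-7, 23, 0], "delta_rot": [0, 0, -1.3]}
    - {"fingers": 255, "xyz": [-14, 45, 0], "delta_rot": [0, 0, -2.5]}
    - {"fingers": 255, "xyz": [-21, 70, 0], "delta_rot": [0, 0, -4]}
    - {"fingers": 255, "xyz": [-29, 96, 0], "delta_rot": [0, 0, -5.4]}
    - {"fingers": 255, "xyz": [-37, 122, 0], "delta_rot": [0, 0, -6.8]}
    - {"fingers": 255, "xyz": [-45, 148, 0], "delta_rot": [0, 0, -8.2]}
    - {"fingers": 255, "xyz": [-52, 173, 0], "delta_rot": [0, 0, -9.6]}
    - {"fingers": 255, "xyz": [-59, 196, 0], "delta_rot": [0, 0, -11]}
    - {"fingers": 255, "xyz": [-65, 215, 0], "delta_rot": [0, 0, -12]}
    - {"fingers": 255, "xyz": [-69, 229, 0], "delta_rot": [0, 0, -12.8]}
    - {"fingers": 255, "xyz": [-71.5, 238, 0], "delta_rot": [0, 0, -13.3]}
    - {"fingers": 255, "xyz": [-72.6, 241.3, 0], "delta_rot": [0, 0, -13.5]}
    - {"fingers": 255, "xyz": [-72.6, 241.3, 20], "delta_rot": [0, 0, -13.5]}
    - {"fingers": 255, "xyz": [-72.6, 241.3, 40], "delta_rot": [0, 0, -13.5]}
    - {"fingers": 255, "xyz": [-72.6, 241.3, 50], "delta_rot": [0, 0, -13.5]}
    - {"fingers": 255, "xyz": [-72.6, 241.3, 55], "delta_rot": [0, 0, -13.5]}
    - {"fingers": 255, "xyz": [-72.6, 241.3, 55], "delta_rot": [0, 0, -13.5]}
    - {"fingers": 255, "xyz": [-72.6, 241.3, 55], "delta_rot": [0, 0, -13.5]}

```text
clock: 6.3
ee_pos: [0.5185, -0.2281, 0.0818]
orientation: [3.14, -0.081, 0.001]
wrist_force: [0.7, -0.5, -1.4]
gripper_width: 0.0493
```

```bash
python3 - <<'E'
from station import robot
from h import *
s=robot.get_state(); i=robot.camera_info("wrist"); cv2.imwrite("pics/w4.png",robot.snapshot("wrist"));np.save("w4.npy",dict(i=i,s=s),allow_pickle=True)
print(s['clock'],s['ee_pos'],s['wrist_force'],s['torque'],s['gripper_width'])
cv2.imwrite("pics/s4.png",cv2.resize(robot.snapshot("scene")[140:340,250:490],None,fx=3,fy=3,interpolation=2))
print(delta(s,[.518,-.228,s['ee_pos'][2]],-2.95))
E
```

```text
6.3 [ 0.51854371 -0.22808647  0.08181656] [ 0.66721594 -0.54907722 -1.36652121] [ 0.01018376 -0.02474585 -0.02093932] 0.049323143258070856
(array([-0.5, -0.1, -0. ]), array([ 0.01, -0.02,  0.  ]))
```

View pics/w4.png

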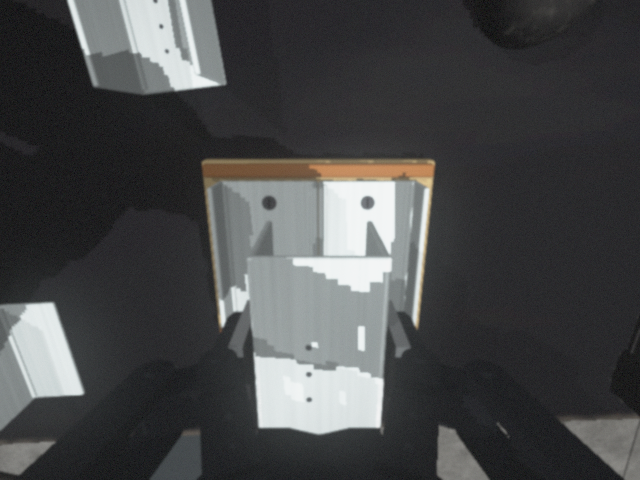

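View pics/s4.png

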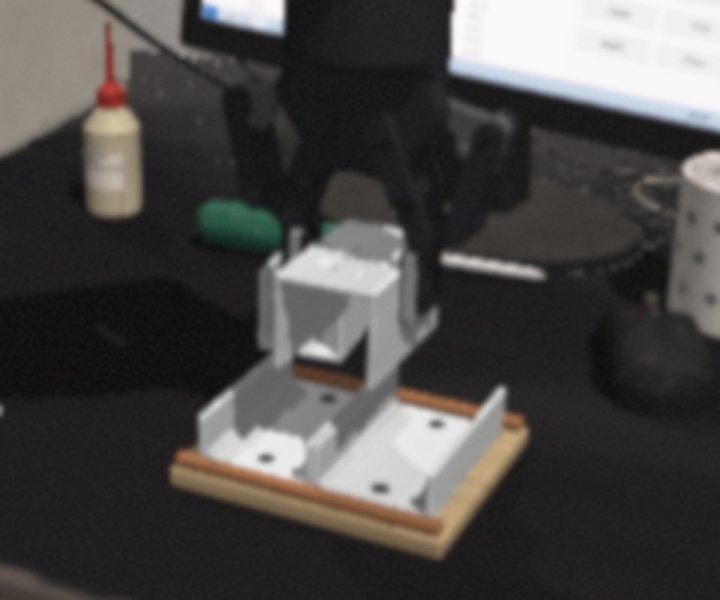

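In the wrist view the channel hangs above the tray, and the far cleat and holes (269,203) and (368,203) are visible beyond it. I'll check the centring and yaw relative to the tray in this one view.

```bash
python3 - <<'E'
from h import *
d=np.load("w4.npy",allow_pickle=True).item(); i=d['i'];s=d['s']
im=cv2.imread("pics/w4.png"); g=cv2.cvtColor(im,6)
R=Ro.from_rotvec(s['orientation']).as_matrix()
tool=lambda uv,z:((plane(i,uv,z)-s['ee_pos'])@R*1000).round(2)
H=[]
for c in [(269,203),(368,203)]:
    p=g[c[1]-10:c[1]+11,c[0]-10:c[0]+11]; m=(p<90).astype(np.uint8); M=cv2.moments(m,True); H.append((c[0]-10+M['m10']/M['m00'],c[1]-10+M['m01']/M['m00']))
print(H); h=tool(H,.013); print("holes tool",h,"yaw",np.degrees(np.arctan((h[1,0]-h[0,0])/(h[1,1]-h[0,1]))))
# cleat (orange) mask
hs=cv2.cvtColor(im,cv2.COLOR_BGR2HSV); m=cv2.inRange(hs,(5,110,90),(20,255,255)); m[:140]=0; m[200:]=0
pts=cv2.findNonZero(m)[:,0]; print(cv2.boundingRect(m))
far=[(c,pts[pts[:,0]==c,1].min()-.5) for c in range(215,425,3) if (pts[:,0]==c).any()]
F=tool(far,.016); pf=np.polyfit(F[:,1],F[:,0],1); print("cleat far edge",pf[1],np.degrees(np.arctan(pf[0])))
cv2.imwrite("pics/w4c.png",cv2.resize(im[150:270,195:445],None,fx=3.2,fy=3.2,interpolation=2))
rows=[];cols=np.arange(258,384,4)
E
```

```text
Traceback (most recent call last):
ZeroDivisionError: float division by zero
```

```bash
python3 - <<'E'
from h import *
d=np.load("w4.npy",allow_pickle=True).item(); i=d['i'];s=d['s']
im=cv2.imread("pics/w4.png"); g=cv2.cvtColor(im,cv2.COLOR_BGR2GRAY)
R=Ro.from_rotvec(s['orientation']).as_matrix()
tool=lambda uv,z:((plane(i,uv,z)-s['ee_pos'])@R*1000).round(2)
H=[]
for c in [(269,203),(368,203)]:
    p=g[c[1]-10:c[1]+11,c[0]-10:c[0]+11]; th=(int(p.min())+np.median(p))/2; m=(p<th).astype(np.uint8); M=cv2.moments(m,True); H.append((c[0]-10+M['m10']/M['m00'],c[1]-10+M['m01']/M['m00']))
print(H); h=tool(H,.013); print("holes tool",h,"yaw",np.degrees(np.arctan((h[1,0]-h[0,0])/(h[1,1]-h[0,1]))))
hs=cv2.cvtColor(im,cv2.COLOR_BGR2HSV); m=cv2.inRange(hs,(3,110,60),(20,255,255)); m[:140]=0; m[200:]=0
pts=cv2.findNonZero(m)[:,0]; print(cv2.boundingRect(m))
far=[(c,pts[pts[:,0]==c,1].min()-.5) for c in range(215,425,3) if (pts[:,0]==c).any()]
F=tool(far,.016); pf=np.polyfit(F[:,1],F[:,0],1); print("cleat far edge",pf[1],np.degrees(np.arctan(pf[0])))
cv2.imwrite("pics/w4c.png",cv2.resize(im[150:270,195:445],None,fx=3.2,fy=3.2,interpolation=2))
E
```

```text
[(268.8156028368794, 202.45390070921985), (367.06060606060606, 202.25757575757575)]
holes tool [[ 36.42 -30.92  68.83]
 [ 36.58  29.22  68.84]] yaw 0.1524327085680507
(202, 164, 233, 13)
cleat far edge 60.142430198894964 0.06516465767993126
```

View pics/w4c.png

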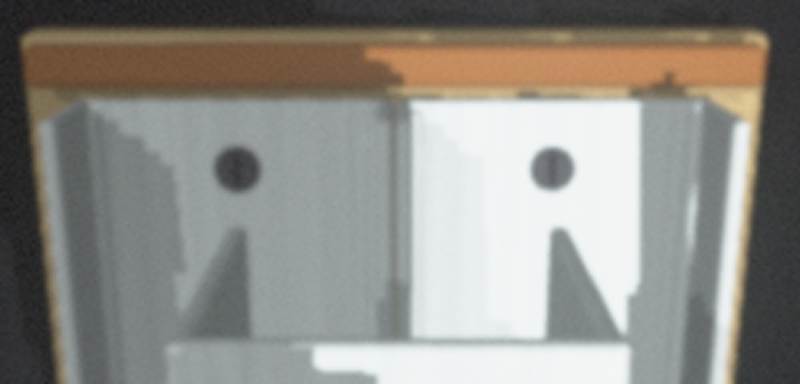

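Relative to the tray the piece is off by about -0.85 mm in tool y, +0.4 mm in x and 0.1° in yaw. I'll correct that slightly and lower to just above the floors (about 51.8 mm to contact).

Request:
servo_tool:
  plan:
    - {"fingers": 255, "xyz": [0, -0.6, 3], "delta_rot": [0, 0, 0]}
    - {"fingers": 255, "xyz": [0, -0.6, 8], "delta_rot": [0, 0, 0]}
    - {"fingers": 255, "xyz": [0, -0.6, 15], "delta_rot": [0, 0, 0]}
    - {"fingers": 255, "xyz": [0, -0.6, 22], "delta_rot": [0, 0, 0]}
    - {"fingers": 255, "xyz": [0, -0.6, 29], "delta_rot": [0, 0, 0]}
    - {"fingers": 255, "xyz": [0, -0.6, 35], "delta_rot": [0, 0, 0]}
    - {"fingers": 255, "xyz": [0, -0.6, 40], "delta_rot": [0, 0, 0]}
    - {"fingers": 255, "xyz": [0, -0.6, 44], "delta_rot": [0, 0, 0]}
    - {"fingers": 255, "xyz": [0, -0.6, 47], "delta_rot": [0, 0, 0]}
    - {"fingers": 255, "xyz": [0, -0.6, 49], "delta_rot": [0, 0, 0]}
    - {"fingers": 255, "xyz": [0, -0.6, 49], "delta_rot": [0, 0, 0]}
    - {"fingers": 255, "xyz": [0, -0.6, 49], "delta_rot": [0, 0, 0]}

```text
clock: 7.4
ee_pos: [0.5184, -0.2275, 0.0324]
orientation: [3.14, -0.081, 0.0]
wrist_force: [-0.1, 0.4, -0.8]
gripper_width: 0.0489
```

Request:
servo_tool:
  plan:
    - {"fingers": 255, "xyz": [0, 0, 0.5], "delta_rot": [0, 0, 0]}
    - {"fingers": 255, "xyz": [0, 0, 1], "delta_rot": [0, 0, 0]}
    - {"fingers": 255, "xyz": [0, 0, 1.5], "delta_rot": [0, 0, 0]}
    - {"fingers": 255, "xyz": [0, 0, 2], "delta_rot": [0, 0, 0]}
    - {"fingers": 255, "xyz": [0, 0, 2], "delta_rot": [0, 0, 0]}

```text
clock: 7.82
ee_pos: [0.5182, -0.2275, 0.0302]
orientation: [-3.141, 0.081, 0.0]
wrist_force: [0.1, 0.6, -0.5]
gripper_width: 0.049
```

Request:
servo_tool:
  plan:
    - {"fingers": 255, "xyz": [0, 0, 0.4], "delta_rot": [0, 0, 0]}
    - {"fingers": 255, "xyz": [0, 0, 0.8], "delta_rot": [0, 0, 0]}
    - {"fingers": 255, "xyz": [0, 0, 0.8], "delta_rot": [0, 0, 0]}

```text
clock: 8.07
ee_pos: [0.5183, -0.2275, 0.03]
orientation: [3.14, -0.081, 0.0]
wrist_force: [-2.9, 1.6, 5.2]
gripper_width: 0.049
```

```bash
python3 - <<'E'
from station import robot
from h import *
s=robot.get_state(); i=robot.camera_info("wrist"); im=robot.snapshot("wrist");cv2.imwrite("pics/w5.png",im[100:460,130:510])
print(s['clock'],s['ee_pos'],s['wrist_force'],s['torque'],s['gripper_width'])
cv2.imwrite("pics/s5.png",cv2.resize(robot.snapshot("scene")[180:340,290:440],None,fx=3.7,fy=3.7,interpolation=2))
E
```

```text
8.0667 [ 0.51831646 -0.22751377  0.029984  ] [-2.91395983  1.5946658   5.20347413] [0.28541507 0.54256093 0.01445107] 0.04904750417636127
```

View pics/w5.png

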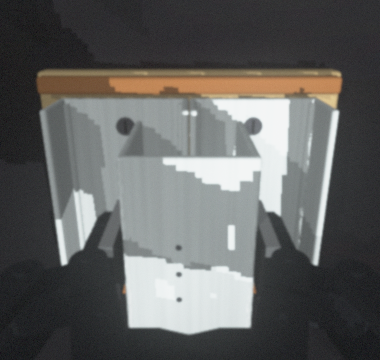

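View pics/s5.png

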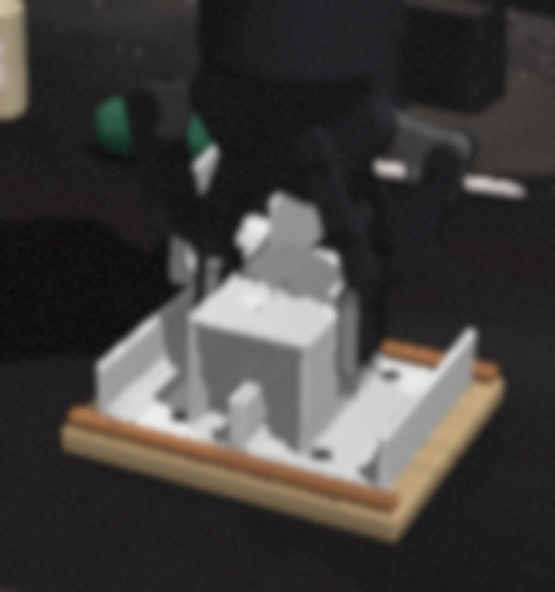

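Contact came at TCP z = 0.030 with 5 N, as predicted. The feet stand on both trough floors, the middle walls are inside the channel, and there is clearance to the outer walls. I'll open gently and partially, then lift.

Request:
servo_tool:
  plan:
    - {"fingers": 130, "xyz": [0, 0, -0.4], "delta_rot": [0, 0, 0]}
    - {"fingers": 110, "xyz": [0, 0, -0.6], "delta_rot": [0, 0, 0]}
    - {"fingers": 100, "xyz": [0, 0, -0.6], "delta_rot": [0, 0, 0]}
    - {"fingers": 95, "xyz": [0, 0, -0.6], "delta_rot": [0, 0, 0]}
    - {"fingers": 90, "xyz": [0, 0, -0.6], "delta_rot": [0, 0, 0]}
    - {"fingers": 85, "xyz": [0, 0, -0.6], "delta_rot": [0, 0, 0]}
    - {"fingers": 75, "xyz": [0, 0, -0.6], "delta_rot": [0, 0, 0]}
    - {"fingers": 65, "xyz": [0, 0, -0.6], "delta_rot": [0, 0, 0]}
    - {"fingers": 65, "xyz": [0, 0, -0.6], "delta_rot": [0, 0, 0]}
    - {"fingers": 65, "xyz": [0, 0, -0.6], "delta_rot": [0, 0, 0]}
    - {"fingers": 65, "xyz": [0, 0, -0.6], "delta_rot": [0, 0, 0]}

```text
clock: 9.08
ee_pos: [0.5183, -0.2275, 0.0301]
orientation: [-3.141, 0.081, 0.0]
wrist_force: [-0.5, 0.1, -0.9]
gripper_width: 0.0638
```

```bash
python3 - <<'E'
from station import robot
from h import *
s=robot.get_state(); im=robot.snapshot("wrist");cv2.imwrite("pics/w6.png",im[100:460,130:510])
print(s['clock'],s['ee_pos'],s['wrist_force'],s['torque'],s['gripper_width'])
E
```

```text
9.0833 [ 0.51826819 -0.22747062  0.03006827] [-0.49015102  0.13868771 -0.92712712] [ 0.00238707 -0.02441091 -0.07724114] 0.06380185948650276
```

View pics/w6.png

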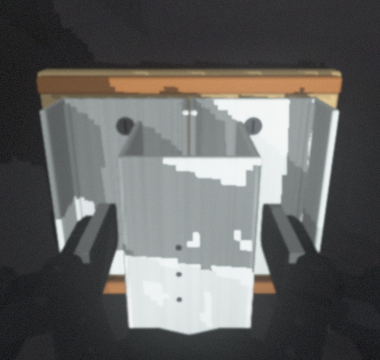

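The fingers are clear on both sides (7 mm each) and the channel did not move. I'll lift straight up, then back away so the top camera can see.

Request:
servo_tool:
  plan:
    - {"fingers": 65, "xyz": [0, 0, -4], "delta_rot": [0, 0, 0]}
    - {"fingers": 65, "xyz": [0, 0, -12], "delta_rot": [0, 0, 0]}
    - {"fingers": 65, "xyz": [0, 0, -24], "delta_rot": [0, 0, 0]}
    - {"fingers": 65, "xyz": [0, 0, -40], "delta_rot": [0, 0, 0]}
    - {"fingers": 65, "xyz": [0, 0, -60], "delta_rot": [0, 0, 0]}
    - {"fingers": 65, "xyz": [0, 0, -85], "delta_rot": [0, 0, 0]}
    - {"fingers": 65, "xyz": [0, 0, -115], "delta_rot": [0, 0, 0]}
    - {"fingers": 65, "xyz": [0, 0, -145], "delta_rot": [0, 0, 0]}
    - {"fingers": 65, "xyz": [-20, 20, -165], "delta_rot": [0, 0, 0]}
    - {"fingers": 65, "xyz": [-50, 45, -175], "delta_rot": [0, 0, 0]}
    - {"fingers": 65, "xyz": [-80, 75, -180], "delta_rot": [0, 0, 0]}
    - {"fingers": 65, "xyz": [-110, 105, -180], "delta_rot": [0, 0, 0]}
    - {"fingers": 65, "xyz": [-135, 130, -180], "delta_rot": [0, 0, 0]}
    - {"fingers": 65, "xyz": [-150, 150, -180], "delta_rot": [0, 0, 0]}
    - {"fingers": 65, "xyz": [-155, 160, -180], "delta_rot": [0, 0, 0]}
    - {"fingers": 65, "xyz": [-155, 160, -180], "delta_rot": [0, 0, 0]}

```text
clock: 10.47
ee_pos: [0.3542, -0.3807, 0.2111]
orientation: [3.139, -0.085, 0.001]
wrist_force: [0.1, 0.1, -0.1]
gripper_width: 0.0636
```

```bash
python3 - <<'E'
from station import robot
from h import *
s=robot.get_state(); print(s['clock'],s['ee_pos'],s['wrist_force'])
cv2.imwrite("pics/t7.png",robot.snapshot("top"))
cv2.imwrite("pics/s7.png",cv2.resize(robot.snapshot("scene")[190:340,180:440],None,fx=3,fy=3,interpolation=2))
t=cv2.imread("pics/t7.png"); cv2.imwrite("pics/t7c.png",cv2.resize(t[235:335,350:460],None,fx=6,fy=6,interpolation=2))
E
```

```text
10.4667 [ 0.35424334 -0.38074473  0.21114324] [ 0.06073296  0.1022123  -0.08537812]
```

View pics/t7.png

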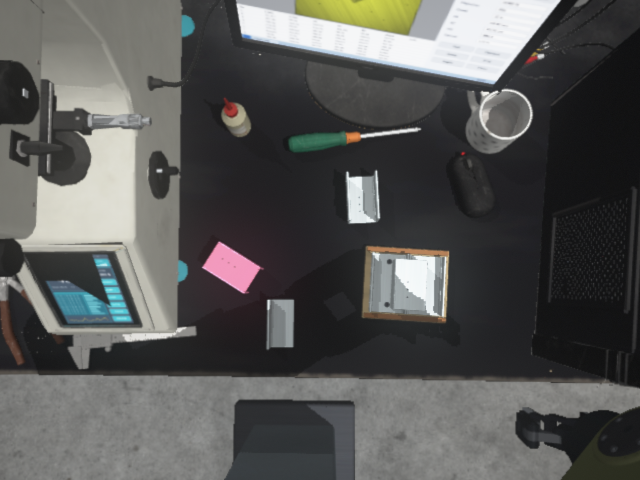

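View pics/t7c.png

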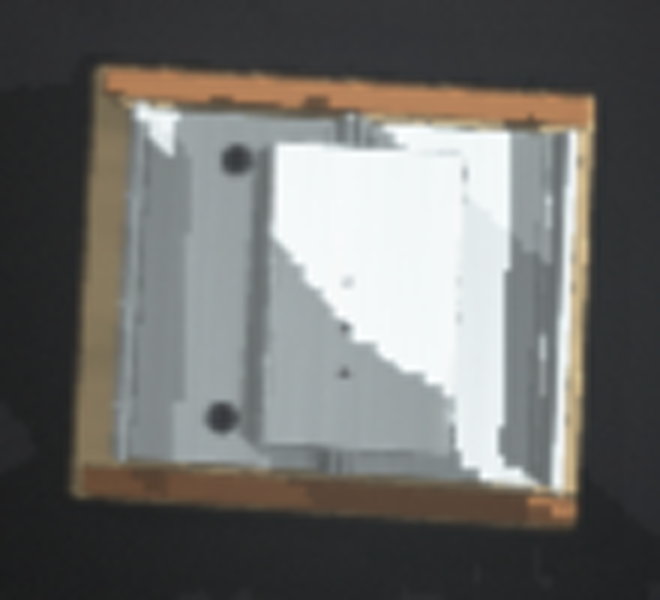

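View pics/s7.png

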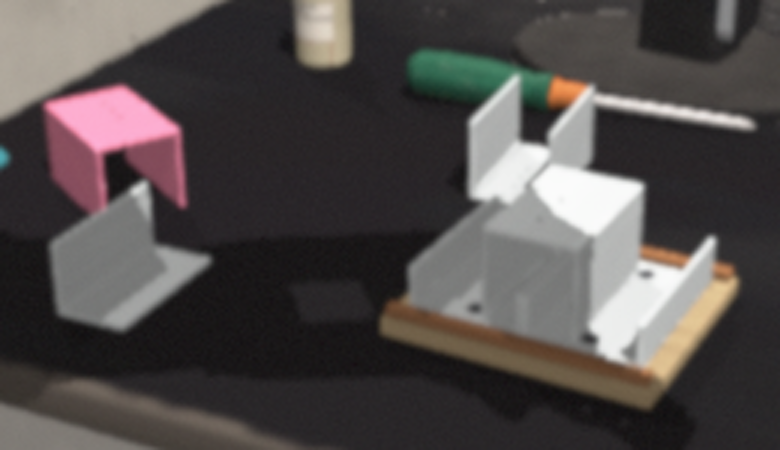

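The top view shows the web at about (395–427, 259–311), seated astride the middle walls. The legs-up channel (363,196), angle (281,323) and pink piece are where they were. One numeric check of the final pose follows.

```bash
python3 - <<'E'
from station import robot
from h import *
it=robot.camera_info("top")
un=lambda p,s,o: (np.float64(p)+.5)/s-.5+o
c=plane(it,un([(272,143),(463,152),(452,455),(262,444)],6,[350,235]),.061)
print(c.round(4).tolist(),c.mean(0).round(4),"yaw",np.degrees(np.arctan2(*((c[0]+c[1]-c[2]-c[3])[[1,0]]))),np.linalg.norm(np.roll(c,-1,0)-c,axis=1).round(4))
d=np.array([*(c.mean(0)[:2]-[.5182,-.2280])])*1000; a=np.radians(-2.95)
print("off tray x,y mm",d@[np.cos(a),np.sin(a)],d@[-np.sin(a),np.cos(a)])
E
```

```text
[[0.5579, -0.2045, 0.061], [0.5561, -0.2549, 0.061], [0.4764, -0.2517, 0.061], [0.4786, -0.202, 0.061]] [ 0.5172 -0.2283  0.061 ] yaw -2.0295189182603783 [0.0504 0.0798 0.0498 0.0793]
off tray x,y mm -0.9558835647370161 -0.3135270082932318
```

```bash
python3 -c "
from station import robot
s=robot.get_state();print(s['clock'],s['wrist_force']);print(robot.hand_in())"
```

```text
10.5667 [ 0.48567811  0.32768582 -0.08995658]
the job is handed in; nothing more can be done
None
```

The legs-down channel now straddles the middle walls in the tray, one leg on each trough floor, and the job is handed in at 10.6 s. I gripped it across its legs and lowered it until the feet touched, at about 5 N and the expected height. I then opened the fingers partway and withdrew upward.

- **Final position:** the top view puts the channel about 1.0 mm off centre lengthwise and 0.3 mm crosswise. That is within the roughly 2 mm camera calibration.
- **Angle, where two checks disagree:** hand-read corners in the top view give -2.0° against the tray's -2.95°. The wrist view before lowering showed an angle error of only 0.1–0.2°. I took the wrist figure as the better one and made no correction.
- **Other pieces:** the legs-up channel, the angle and the pink piece show no movement in the last views. The arm was clear of everything, with no more than noise on the wrist force.

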